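# Find the tight spot of a machine slide, back off and clamp it

### The arm

A 6-joint arm with a two-finger parallel gripper is mounted at the origin on the work surface. World frame = base frame: x ahead of the robot, y to its left, z up, the work surface at z = 0. Lengths are in mm, angles in rad, forces in N, time in s.
With the tool pointing down it reaches from about 250 to 775 mm from the base axis. Payload 8.9 kg.
Tool frame: the origin (TCP) lies midway between the tips of the shut fingers; the grasp point (between the pads) lies 19 mm behind it (arm.hold_point_z is the distance from the TCP to the grasp point, in mm); z points along the fingers, y is the line along which they close (so a half turn about z gives the same grasp; the last joint's range is limited). The gripper opens to 85 mm and grips with 20 to 120 N. Pads are 22 mm wide; open, the fingers measure 114 mm over their backs; the gripper's body (76 mm by 85 mm) begins 54 mm behind the grasp point. The pads swing forward as they close: fully open they stand 13 mm farther back than shut.
Start: joints at [-1.4, 0.291, -0.153, 1.127, 0, 1.431], TCP at [160.057, -500.005, 231.305] pointing down, gripper open.
Joint ranges: [-2.52, 2.52], [-0.91, 1.74], [-1.3, 1.37], [-1.96, 2.02], [-1.52, 1.47], [-3.14, 3.14]. Speed limits (rad/s): [2.22, 2.22, 2.79, 3.14, 3.14, 3.14].

### API

Orientations are given as [roll, pitch, yaw] about the fixed x, y, z axes, in that order (R = Rz(yaw) Ry(pitch) Rx(roll)).
In Python, from bench import get_obs, optics, arm, trace, landmark_of gives the robot as it stands. The module is installed in compiled form; this text tells all that it offers.
- The arm moves only by the shell command python3 -m crank 'ROWS' [OPENING]. ROWS is JSON, a list that holds one entry, the list of rows, each a list of 4 numbers: the shift along the tool's x, y, z in units of 0.02 m (1.0 is 0.02 m), then the turn about the tool's z in units of 6 degrees (1.0 is 6 degrees). In form: [[[dx, dy, dz, yaw], ...]]. A call has 1 to 20 rows; each row shifts and turns the commanded pose from where the row before left it, along the tool's axes as they then stand; what a row does not reach is not made up. A row lasts 1/8 s, in which the tool goes at most 62.5 mm and 10.7 degrees, less where a joint would pass 70% of its speed; a pose out of reach is approached as far as the arm can. A call with a number of a shift or a turn outside -1 to 1 is refused whole. A call with a gripper value outside its range is refused whole. OPENING is the opening, from -1 (shut) to 1 (fully open), set as the call begins (- or left out, the last holds). The fingers move at their own pace and stop on an object; the grip force is fixed at half the most. Time passes only in rows, so rows that do not move let the fingers close. It gives the time, the measured TCP pose, the force, the opening and the grip force at its end, in the units of the state.
- get_obs(): the state, without advancing time (a new reading comes with each control period).
- optics.camera(name): name is "scene" or "top"; returns a dict with "frame" (420x560x3 uint8, red, green, blue), "intrinsics" (3x3 intrinsics, pixels), "k1" (the pictures are not rectified: a ray, as slopes to the right and down, at radius r is drawn at 1 + k1 r^2 times it, then the intrinsics apply), "camera_from_world" (4x4, takes a point from world to camera coordinates). Camera axes: x right, y up, looking along -z (the intrinsics and any distortion apply to the point x, -y, -z); pixel columns grow to the right and rows downward; lengths in mm; the calibration is good to about 2 mm. A picture is of the moment at which its call begins. There is no depth.
- arm.hand_in(): hands the job in; it is judged then, once.
Trained networks look in a picture, given as the dict that the camera call returned (one of the last four; its "shot" number tells which), for a name from the list of things; names that differ only in an ending like _2 or _b are one class to them, and where a whole thing is asked for, a point or a joint stands for the part that bears it (a point fixed in the world has none). Each returns a list of dicts, best first, with "p" (0 to 1); they miss things now and then, are a little off and sometimes report something else, mostly with a low value. They report only what shows in the picture. A call takes as long as a camera call.
- trace(picture, target): "mask" (420x560 bool, what is visible of it) and "position" ([row, column] in pixels, amid what is visible of it).
- landmark_of(picture, target): "position" ([row, column] in pixels: a listed point, or the origin of a listed thing).
The state is a dict: "t": time; "joint_positions": joint angles; "qd": joint speeds; "joint_efforts": joint torques, N m; "tcp_pos": TCP position; "eef_rot": TCP orientation; "force": force on the tool from outside, world axes, zero at the start; "ft_torque": the same for the moment, N m; "grip_width": finger opening in mm; "grip_force": force on a finger pad.
Only numpy, scipy, OpenCV 4.12 (cv2) and the standard library are available. Lean on these libraries where they do the work, as an engineer would, in place of code of your own. Each camera call takes 0.05 s, during which the arm holds its last target. There are 200 camera calls.

### The job

The saddle of this machine slide binds somewhere along its bed. Run the saddle gently towards the end block, letting it push the loose stop along ahead of it, until you feel the slide bind firmly; do not force it further, but draw the saddle back so that about 10 mm is left between it and the stop, which stays behind to mark the spot. Then swing the clamp lever on the saddle fully over to its other end, without touching the stop or disturbing the things lying about.

Things in the scene. Friction and masses are not known exactly. Their poses are not given: they have to be found in the camera images.
- grip (a point): Centre of the graspable upper part of the saddle's grip post, 10 mm below its top. The post is an aluminium block 30 (across) x 24 (along the track) mm, standing 55 mm above the saddle's deck, top 125 mm above the bench, this point 105 mm above it. 20 mm ahead of the saddle's centre. Axes as the bed's.
- saddle_face (a point): Point on the saddle's front (+y) face, 60 mm above the bench, on the centre line; axes as the bed's (y along the track to the end block).
- stop_face (a point): Point on the stop's rear face, 60 mm above the bench, on the centre line; it coincides with saddle_face when the two touch. Axes as the bed's.
- clamp_knob (a point): Centre of the top of the lever's upright black knob, 16 mm diameter and 40 mm high (from 75 to 114 mm above the bench), 65 mm from the pivot.
- clamp_pivot (a point): The lever's pivot on the saddle's deck, 71 mm above the bench, on the centre line 40 mm behind the saddle's centre. Axes as the bed's.
- wrench: Loose steel wrench, 170 mm, lying beside the bed; leave alone. Origin under its middle.
- brush: Loose bench brush, 170 mm, lying beside the bed; leave alone. Origin under its middle.
- bar: Loose steel bar end, 28 mm diameter, 90 mm long, lying beside the bed; leave alone. Origin on its underside.
- cup: Grey metal cup, 64 mm diameter, 75 mm high, beside the bed; leave alone. Origin at the centre of its underside.
- bed: Fixed machine slide bed, 100 mm wide, 470 mm long, 40 mm high, green base and steel ways, on the bench. Origin: centre of its underside; its y axis runs along the level track towards the end block. Somewhere along it is an unseen tight spot: the saddle's front face is then between 35 and 95 mm beyond (+y of) the bed's middle.
- end_block: Green block 100 x 30 x 75 mm across the bed's +y end; origin at the centre of its underside. It holds the gib that makes the tight spot: there resistance grows springily by 3 N per mm on top of the friction. Bound firmly: 4 N or more from the tight spot alone (some 9 N in all on the move; held still, friction may no longer show). Above 20 N from it (25 N in all) the slide is damaged.
- saddle: Steel saddle, 90 wide, 110 long, 30 mm thick, sliding along the bed's y axis; it cannot lift or turn. Deck 70 mm above the bench. Origin at the centre of its underside, axes as the bed's. It starts near the -y end. Sliding it slowly takes about 3 N, or 5 N when it also pushes the stop.
- stop: Loose stop: dark steel block across the bed, 80 wide, 26 long, 28 mm high (top 68 mm above the bench), on the track ahead of the saddle, which pushes it along once they meet. It stays where it is left and is not fastened to the saddle. Origin at the foot of its rear face, on the centre line; axes as the bed's. It starts 20 to 90 mm ahead of the saddle.
- clamp (a joint): Clamp lever on the saddle's deck: angle in rad about its upright pivot, 0 = loose end, 1.0 = clamped end (fully over: 0.85 or more). It starts at 0 to 0.15, stays where left and turns with about 1 N at its knob. Its arm trails behind the saddle, pointing at angle q along (sin(q - 0.5), -cos(q - 0.5)) in the bed's x, y: from the -x side over to the +x side.

How it is judged (in metres and radians):
On the way, in this order (a step that is already met when the one before it is completed fails the run):
1. the saddle, with the stop ahead of it, is pressed into the tight spot with at least 4 N (contact force between saddle and end_block above 4 N and y of stop_face in the frame of saddle_face below 0.003 m), for 0.1 s.
2. the saddle is backed off, 6 to 15 mm from the stop, with the lever still loose (y of stop_face in the frame of saddle_face between 0.006 and 0.015 m and value of joint clamp below 0.5 rad), for 0.2 s.
3. the clamp lever is swung fully over (y of stop_face in the frame of saddle_face between 0.006 and 0.015 m and value of joint clamp above 0.85 rad), for 0.2 s.
At the end, for the whole second after the job is handed in: The saddle rests 6 to 15 mm short of the stop, which stands where the saddle pushed it when it bound; the clamp lever is at 0.85 rad or more (all of step 3 and linear speed of saddle below 0.005 m/s and contact force between saddle and end_block below 0.5 N); the robot touches nothing.
It fails at once if the slide is forced: more than 20 N on the tight spot (contact force between saddle and end_block above 20 N).
It fails at once if the robot touches the stop (contact force between any of the arm, the fingers and stop above 1 N).
It fails at once if a bystander is moved by more than 25 mm (distance of any of wrench, brush, bar, cup from where it was at the start of the episode above 0.025 m).
It also fails if it takes over 72 s, if anything falls off the work surface, if the arm or the gripper's body presses on something with over 40 N, if the wrist force passes 120 N, or if a joint passes its speed limit or range.

## Working session

There is one attempt and no reset: what is moved stays moved. The work goes in short steps, Python scripts to look and compute and a shell command to move; the robot and the scene stay as the last step left them, time stands still between calls to the robot, and variables do not carry over. Pictures are saved under pics/ and viewed, at most 10 in all, crops included, and the job is handed in when it is done.

```bash
mkdir -p pics
cat > h.py <<'E'
import numpy as np, cv2
from bench import get_obs, optics, arm, trace, landmark_of
def ray(p,rc):
    K=np.array(p["intrinsics"]);k=p["k1"];T=np.array(p["camera_from_world"])
    d=np.array([(rc[1]-K[0,2])/K[0,0],(rc[0]-K[1,2])/K[1,1]])
    u=d.copy()
    for _ in range(30): u=d/(1+k*(u@u))
    v=np.array([u[0],-u[1],-1.0]); R=T[:3,:3]
    return -R.T@T[:3,3], R.T@v
def atz(p,rc,z):
    c,v=ray(p,rc); return c+v*(z-c[2])/v[2]
def tri(a,b):
    A=np.zeros((3,3));y=np.zeros(3)
    for c,v in (a,b):
        v=v/np.linalg.norm(v);P=np.eye(3)-np.outer(v,v);A+=P;y+=P@c
    return np.linalg.solve(A,y)
Z=dict(grip=105,saddle_face=60,stop_face=60,clamp_knob=114,clamp_pivot=71,bed=0,end_block=0,saddle=40,stop=40,wrench=0,brush=0,bar=0,cup=0)
def look(names):
    P={n:optics.camera(n) for n in("scene","top")}
    for t in names:
        r={}
        for n,p in P.items():
            L=landmark_of(p,t)
            if L:
                q=L[0]["position"]; r[n]=q
                print(t,n,round(L[0]["p"],2),np.round(q,1),"atz",np.round(atz(p,q,Z[t]),1))
        if len(r)==2: print("   tri",np.round(tri(*[ray(P[n],r[n]) for n in r]),1))
    return P
E
python3 - <<'E'
from h import *
P=look(list(Z))
cv2.imwrite("pics/a.png",np.vstack([P["scene"]["frame"],P["top"]["frame"]])[:,:,::-1])
o=get_obs();print(o)
# fit in 800x600
cv2.imwrite("pics/s.png",P["scene"]["frame"][:,:,::-1]);cv2.imwrite("pics/t.png",P["top"]["frame"][:,:,::-1])
E
```

```text
grip scene 0.57 [228.  224.8] atz [559.5 -77.5 105. ]
grip top 0.85 [226.  324.7] atz [567.9 -76.6 105. ]
   tri [565.  -77.8 113.3]
saddle_face scene 0.84 [225.7 240.2] atz [557.2 -41.6  60. ]
saddle_face top 0.29 [222.9 356. ] atz [ 573.1 -145.4   60. ]
   tri [ 578.8 -100.5  162.2]
stop_face scene 0.95 [193.6 257.8] atz [535.7  31.6  60. ]
clamp_knob scene 0.64 [198.3 257.1] atz [566.3  -1.  114. ]
clamp_knob top 0.57 [223.5 395.1] atz [ 553.6 -207.5  114. ]
   tri [ 583.5 -114.1  275.5]
clamp_pivot scene 0.59 [265.9 208.4] atz [ 573.3 -138.8   71. ]
clamp_pivot top 0.89 [222.8 352.2] atz [ 572.6 -135.8   71. ]
   tri [ 572.5 -137.3   67.7]
bed scene 0.82 [212.2 258.3] atz [538.4  25.8   0. ]
bed top 0.94 [258.7 270.4] atz [531.   33.7   0. ]
   tri [532.1  33.1 -16. ]
end_block scene 0.68 [223.5 225. ] atz [504.4 -36.8   0. ]
end_block top 0.89 [289.6 174.2] atz [492.8 241.3   0. ]
   tri [474.7 125.1 -75.9]
saddle scene 0.85 [252.4 222. ] atz [560.6 -97.1  40. ]
saddle top 0.78 [232.7 332.6] atz [562.6 -98.8  40. ]
   tri [562.2 -98.1  43.8]
stop scene 0.69 [199.6 257.6] atz [53
[... 643 characters left out ...]
joint_positions': array([-1.40029716e+00,  2.90719813e-01, -1.53417382e-01,  1.12670036e+00,
        1.02972907e-05,  1.43152467e+00]), 'qd': array([ 8.82757278e-04, -1.78639741e-03, -1.11057350e-03, -2.54928519e-04,
        1.75651535e-03,  2.99345031e-05]), 'joint_efforts': array([ 1.25653733e-03, -5.37032676e+01,  3.31633115e+01,  1.99824310e-03,
       -9.07680374e-05, -5.60942311e-06]), 'tcp_pos': array([ 160.06020265, -499.99335414,  231.28830763]), 'eef_rot': array([-3.14155325e+00, -1.59211555e-05,  3.09770830e-01]), 'force': array([-0.43368061, -0.93071242,  0.13063816]), 'ft_torque': array([-0.00846756,  0.02761617,  0.0079865 ]), 'grip_force': 0.0, 'grip_width': 85.48498830914389}
```

View pics/s.png

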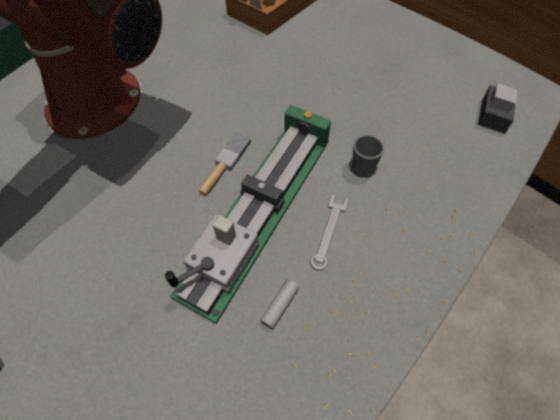

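View pics/t.png

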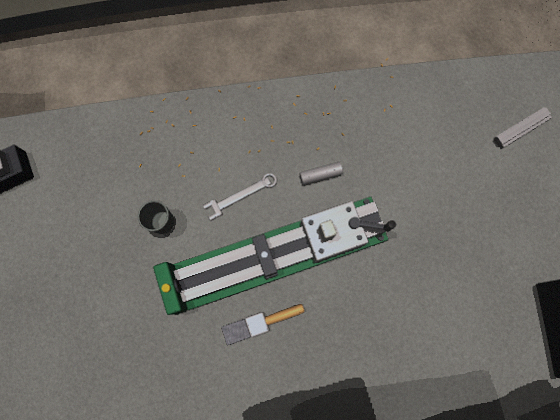

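Run:
```python
from h import *
P={n:optics.camera(n) for n in("scene","top")}
for t,z in(("bed",20),("end_block",75),("saddle",70),("grip",125),("stop",68)):
    L=trace(P["top"],t)
    if not L: print(t,None);continue
    rc=np.argwhere(L[0]["mask"]); p=np.array([atz(P["top"],q,z)[:2] for q in rc],np.float32)
    print(t,round(L[0]["p"],2),len(rc),cv2.minAreaRect(p),L[0]["position"])
print("knob",tri(ray(P["scene"],(276,172)),ray(P["top"],(226,391))),atz(P["top"],(226,391),114),atz(P["scene"],(276,172),114))
print("post",tri(ray(P["scene"],(222,225)),ray(P["top"],(228,327))))
```

```text
bed 0.72 11612 ((541.3116455078125, 18.163467407226562), (110.44729614257812, 509.2797546386719), 11.025629043579102) [257.1, 269.5]
end_block 0.62 1018 ((493.8734436035156, 232.40023803710938), (102.39161682128906, 41.74104690551758), 11.17756175994873) [289.8, 170.0]
saddle 0.72 2830 ((569.135009765625, -128.48382568359375), (91.93091583251953, 178.29527282714844), 11.762131690979004) [231.3, 334.6]
grip 0.68 2852 ((559.956298828125, -118.72210693359375), (87.41836547851562, 165.93531799316406), 11.851184844970703) [227.3, 336.8]
stop 0.94 618 ((532.71728515625, 42.2915153503418), (88.51863861083984, 28.315473556518555), 11.888832092285156) [255.7, 263.4]
knob [ 552.64941096 -199.3320847   104.57337655] [ 549.93037844 -198.90992686  114.        ] [ 558.69769574 -198.44868618  114.        ]
post [560.93124371 -76.62451942 126.13185644]
```

```bash
python3 -m crank '[[[0,0,0,-1],[0,0,0,-1],[0,0,0,-1],[0,0,0,-1],[0,0,0,-1],[0,0,0,-1],[0,0,0,-1],[0,0,0,-1],[0,0,0,-1],[0,0,0,-1],[0,0,0,-1],[0,0,0,-1],[0,0,0,-1],[0,0,0,-1],[0,0,0,0]]]' 1; python3 -m crank '[[[0.7,1,0,0],[0.7,1,0,0],[0.7,1,0,0],[0.7,1,0,0],[0.7,1,0,0],[0.7,1,0,0],[0.7,1,0,0],[0.7,1,0,0],[0.7,1,0,0],[0.7,1,0,0],[0.7,1,0,0],[0.7,1,0,0],[0.7,1,0,0],[0.7,1,0,0],[0.7,1,0,0],[0.7,1,0,0],[0.7,1,0,0],[0.7,1,0,0],[0.7,1,0,0],[0.7,1,0,0]]]'
python3 -m crank '[[[0.7,1,0,0],[0.7,1,0,0],[0.7,1,0,0],[0.55,0.9,0,0],[0,0,1,0],[0,0,1,0],[0,0,0,0],[0,0,0,0]]]'
python3 - <<'E'
from h import *
P=look(["grip","saddle","stop_face"])
for n in P: cv2.imwrite(f"pics/b{n}.png",P[n]["frame"][:,:,::-1])
a=P["scene"]["frame"][130:330,130:330,::-1];b=P["top"]["frame"][150:350,230:430,::-1]
cv2.imwrite("pics/b.png",cv2.resize(np.hstack([a,b]),None,fx=2,fy=2))
E
```

```text
t: 3.62
tcp_pos: [160.1, -500.0, 231.3]
eef_rot: [-3.142, 0.0, 1.775]
force: [-0.7, -0.3, 0.1]
grip_width: 85.7
grip_force: 0.0
t: 6.12
tcp_pos: [495.2, -143.8, 231.3]
eef_rot: [3.142, 0.0, 1.773]
force: [0.8, -0.8, 1.2]
grip_width: 85.4
grip_force: 0.0
t: 7.12
tcp_pos: [560.7, -76.8, 192.0]
eef_rot: [3.141, 0.0, 1.775]
force: [0.4, -0.1, 0.6]
grip_width: 85.4
grip_force: 0.0
grip scene 0.58 [224.7 225.1] atz [555.4 -72.5 105. ]
grip top 0.47 [228.2 326.7] atz [563.3 -79.7 105. ]
   tri [561.5 -77.4 118.7]
saddle scene 0.6 [253.7 223. ] atz [563.9 -97.8  40. ]
stop_face scene 0.72 [251.8 223. ] atz [ 569.5 -100.2   60. ]
stop_face top 0.63 [251.  270.8] atz [539.8  30.4  60. ]
   tri [533.5 -16.1 -78.1]
```

View pics/b.png

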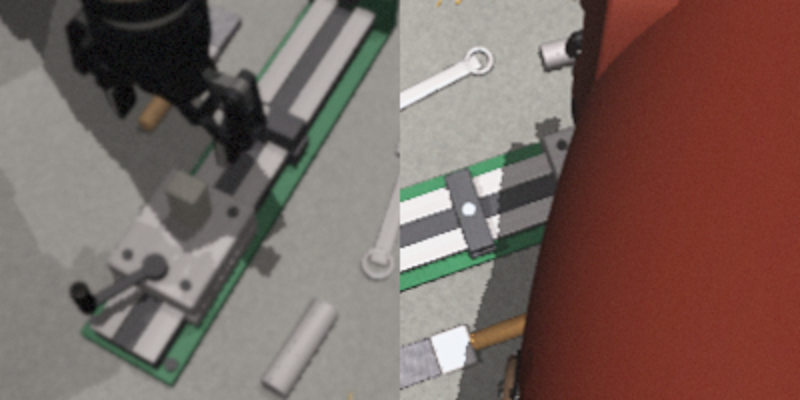

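```bash
python3 -m crank '[[[0,0,1,0],[0,0,1,0],[0,0,1,0],[0,0,1,0],[0,0,1,0],[0,0,0.2,0],[0,0,0,0],[0,0,0,0]]]'; python3 -m crank '[[[0,0,0,0],[0,0,0,0],[0,0,0,0],[0,0,0,0],[0,0,0,0],[0,0,0,0],[0,0,0,0],[0,0,0,0],[0,0,0,0],[0,0,0,0]]]' -1
python3 - <<'E'
from h import *
P=optics.camera("scene");f=P["frame"]
cv2.imwrite("pics/c.png",cv2.resize(f[130:330,130:330,::-1],None,fx=3,fy=3))
for t in("stop_face","saddle_face","stop"):
  L=landmark_of(P,t);print(t,[(round(l["p"],2),np.round(atz(P,l["position"],Z[t]),1)) for l in L[:2]])
E
```

```text
t: 8.52
tcp_pos: [560.8, -76.8, 88.2]
eef_rot: [3.14, 0.001, 1.776]
force: [-0.3, -0.5, 0.3]
grip_width: 85.5
grip_force: 0.0
t: 9.78
tcp_pos: [558.7, -76.9, 87.6]
eef_rot: [-3.139, 0.0, 1.775]
force: [-8.8, -1.5, 8.7]
grip_width: 29.2
grip_force: 61.3
stop_face [(0.79, array([525.7,  28.7,  60. ])), (0.5, array([550.2, -43.2,  60. ]))]
saddle_face [(0.91, array([555.3, -51.9,  60. ]))]
stop [(0.85, array([538.6,  33.1,  40. ])), (0.34, array([685.6,  59.8,  40. ]))]
```

View pics/c.png

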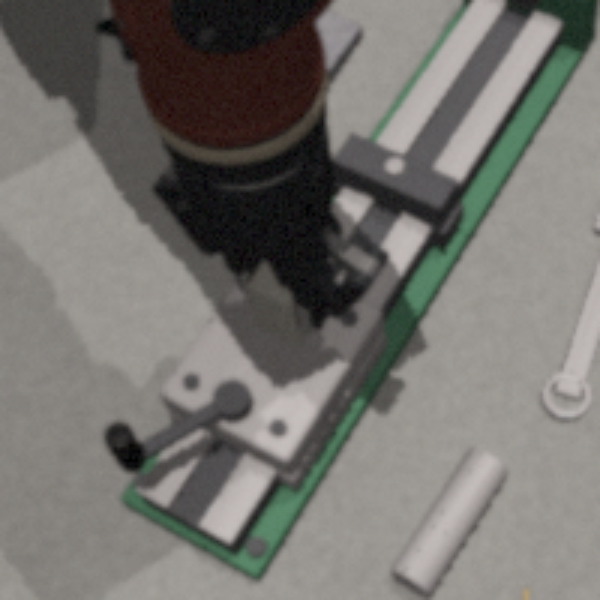

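```bash
python3 -m crank '[[[0.1,-0.1,0,0],[0.2,0,0,0],[0.25,0,0,0],[0.25,0,0,0],[0.25,0,0,0],[0.25,0,0,0],[0.25,0,0,0],[0.25,0,0,0],[0.25,0,0,0],[0.25,0,0,0],[0.25,0,0,0],[0.25,0,0,0],[0.2,0,0,0],[0.15,0,0,0],[0.1,0,0,0]]]'; python3 -m crank '[[[0.1,0,0,0],[0.1,0,0,0],[0.1,0,0,0],[0.1,0,0,0],[0.1,0,0,0],[0.1,0,0,0],[0.1,0,0,0],[0.1,0,0,0],[0.1,0,0,0],[0.1,0,0,0],[0.1,0,0,0],[0.1,0,0,0],[0.1,0,0,0],[0.1,0,0,0],[0.1,0,0,0],[0.1,0,0,0]]]'
```

```text
t: 11.85
tcp_pos: [545.5, -13.0, 87.7]
eef_rot: [3.14, 0.0, 1.776]
force: [2.0, -3.6, 4.5]
grip_width: 29.3
grip_force: 60.9
t: 13.85
tcp_pos: [539.2, 17.8, 87.6]
eef_rot: [3.14, 0.001, 1.776]
force: [3.2, -4.9, 4.6]
grip_width: 29.5
grip_force: 60.8
```

```bash
python3 -m crank '[[[0.08,0,0,0],[0.08,0,0,0],[0.08,0,0,0],[0.08,0,0,0],[0.08,0,0,0]]]'; python3 -m crank '[[[0.06,0,0,0],[0.06,0,0,0],[0.06,0,0,0],[0.06,0,0,0]]]'
```

```text
t: 14.48
tcp_pos: [537.6, 25.6, 87.6]
eef_rot: [3.14, 0.001, 1.776]
force: [3.7, -4.6, 4.3]
grip_width: 29.4
grip_force: 60.8
t: 14.98
tcp_pos: [536.6, 30.3, 87.6]
eef_rot: [3.14, 0.001, 1.776]
force: [3.5, -4.0, 4.1]
grip_width: 29.1
grip_force: 60.8
```

Run:
```python
from h import *
P=optics.camera("scene");f=P["frame"]
cv2.imwrite("pics/d.png",cv2.resize(f[130:330,130:330,::-1],None,fx=3,fy=3))
print(get_obs()["force"])
```

```text
[ 3.73294218 -3.52977111  3.912671  ]
```

View pics/d.png

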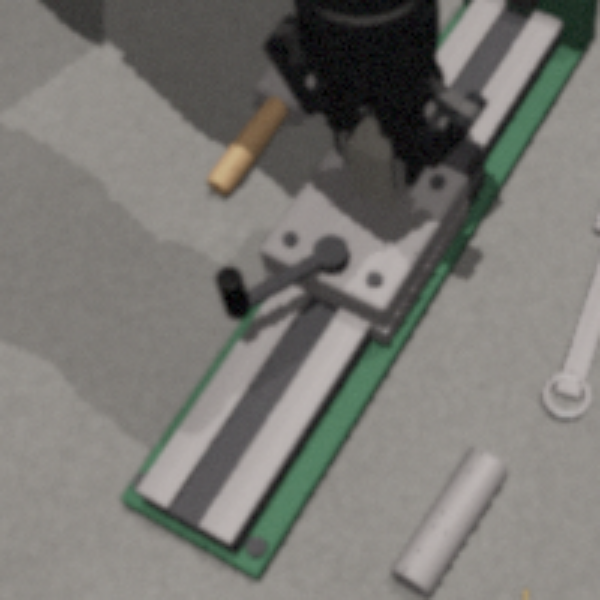

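```bash
python3 -m crank '[[[0.06,0,0,0],[0.06,0,0,0],[0.06,0,0,0],[0.06,0,0,0],[0.06,0,0,0]]]'|grep -E 't:|tcp|^force'; F=1
```

```text
t: 15.65
tcp_pos: [535.4, 36.2, 87.6]
eef_rot: [3.14, 0.001, 1.776]
force: [4.6, -3.7, 3.4]
```

```bash
python3 -m crank '[[[0.06,0,0,0],[0.06,0,0,0],[0.06,0,0,0]]]'|grep -E 't:|tcp|^force'
```

```text
t: 16.02
tcp_pos: [534.7, 39.7, 87.6]
eef_rot: [3.14, 0.001, 1.776]
force: [4.2, -5.0, 4.2]
```

```bash
python3 -m crank '[[[0.06,0,0,0],[0.06,0,0,0],[0.06,0,0,0]]]'|grep -E 't:|tcp|^force'
```

```text
t: 16.4
tcp_pos: [534.0, 43.3, 87.7]
eef_rot: [3.14, 0.001, 1.776]
force: [4.9, -3.8, 4.2]
```

```bash
cat > chk.py <<'E'
from bench import get_obs
import numpy as np,sys
o=get_obs();f=o["force"]@np.array([-.203,.979,0]);print(round(o["t"],2),np.round(o["tcp_pos"],1),"fu",round(f,1));sys.exit(f<-7.5)
E
python3 -m crank '[[[0.06,0,0,0],[0.06,0,0,0],[0.06,0,0,0]]]'>/dev/null && python3 chk.py && python3 -m crank '[[[0.06,0,0,0],[0.06,0,0,0],[0.06,0,0,0]]]'>/dev/null && python3 chk.py && python3 -m crank '[[[0.06,0,0,0],[0.06,0,0,0],[0.06,0,0,0]]]'>/dev/null && python3 chk.py && python3 -m crank '[[[0.06,0,0,0],[0.06,0,0,0],[0.06,0,0,0]]]'>/dev/null && python3 chk.py && python3 -m crank '[[[0.06,0,0,0],[0.06,0,0,0],[0.06,0,0,0]]]'>/dev/null && python3 chk.py && python3 -m crank '[[[0.06,0,0,0],[0.06,0,0,0],[0.06,0,0,0]]]'>/dev/null && python3 chk.py
```

```text
16.77 [533.3  46.8  87.7] fu -5.0False
```

```bash
sed -i 's/sys.exit(f<-7.5)/sys.exit(int(f<-7.5))/' chk.py
python3 -m crank '[[[0.06,0,0,0],[0.06,0,0,0],[0.06,0,0,0]]]'>/dev/null && python3 chk.py && python3 -m crank '[[[0.06,0,0,0],[0.06,0,0,0],[0.06,0,0,0]]]'>/dev/null && python3 chk.py && python3 -m crank '[[[0.06,0,0,0],[0.06,0,0,0],[0.06,0,0,0]]]'>/dev/null && python3 chk.py && python3 -m crank '[[[0.06,0,0,0],[0.06,0,0,0],[0.06,0,0,0]]]'>/dev/null && python3 chk.py && python3 -m crank '[[[0.06,0,0,0],[0.06,0,0,0],[0.06,0,0,0]]]'>/dev/null && python3 chk.py && python3 -m crank '[[[0.06,0,0,0],[0.06,0,0,0],[0.06,0,0,0]]]'>/dev/null && python3 chk.py
```

```text
17.15 [532.5  50.3  87.6] fu -5.2
17.52 [531.8  53.9  87.6] fu -5.0
17.9 [531.1  57.4  87.6] fu -4.9
18.27 [530.4  60.9  87.6] fu -6.3
18.65 [529.9  63.2  87.6] fu -12.6
```

```bash
python3 -m crank '[[[0.02,0,0,0],[0,0,0,0],[0,0,0,0]]]'>/dev/null; python3 chk.py
```

```text
19.02 [529.8  63.4  87.6] fu -12.0
```

```bash
python3 -m crank '[[[-0.05,0,0,0],[-0.1,0,0,0],[-0.1,0,0,0],[-0.1,0,0,0],[-0.1,0,0,0],[-0.1,0,0,0],[-0.05,0,0,0],[0,0,0,0],[0,0,0,0]]]'>/dev/null; python3 chk.py
python3 - <<'E'
from h import *
P=look(["stop_face","saddle_face","clamp_knob","clamp_pivot"])
f=P["scene"]["frame"]
cv2.imwrite("pics/e.png",cv2.resize(f[90:290,150:350,::-1],None,fx=3,fy=3))
E
```

```text
20.15 [531.7  54.3  87.6] fu 1.8
stop_face scene 0.72 [168.6 274.9] atz [522.6  97.8  60. ]
saddle_face scene 0.83 [172.8 272.4] atz [525.4  86.8  60. ]
clamp_knob scene 0.89 [213.1 213.6] atz [528.5 -71.7 114. ]
clamp_knob top 0.7 [246.4 328.2] atz [527.8 -76.1 114. ]
   tri [528.7 -74.1 116.6]
clamp_pivot scene 0.21 [212.3 257.5] atz [567.4  -4.3  71. ]
```

View pics/e.png

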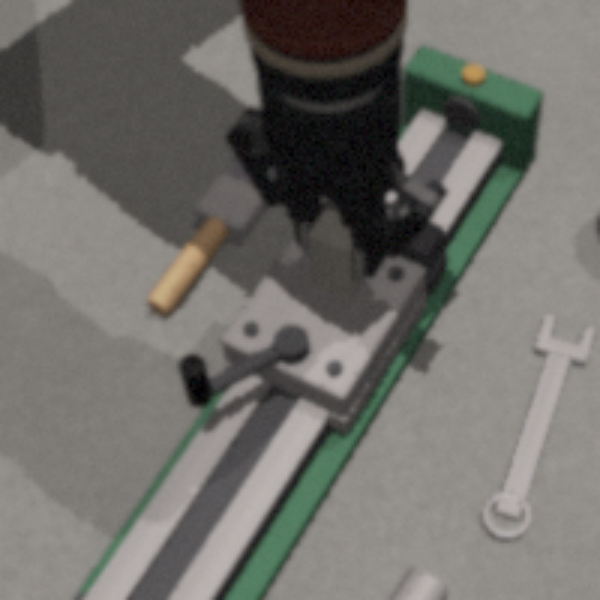

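```bash
python3 -m crank '[[[-0.05,0,0,0],[0,0,0,0],[0,0,0,0],[0,0,0,0]]]'>/dev/null; python3 chk.py
python3 -m crank '[[[0,0,0,0],[0,0,0,0],[0,0,0,0],[0,0,0,0],[0,0,0,0],[0,0,0,0],[0,0,0,0],[0,0,0,0]]]' 1; python3 -m crank '[[[0,0,0.0,0],[0,0,-0.5,0],[0,0,-1,0],[0,0,-1,0],[0,0,-1,0],[0,0,-0.7,0],[0,0,0,0]]]'
python3 -m crank '[[[-1,-0.5,0,0],[-1,-0.5,0,0],[-1,-0.5,0,0],[-1,-0.5,0,0],[-1,-0.5,0,0],[-1,-0.6,0,0],[0,0,0,0],[0,0,0,0]]]' -1
python3 - <<'E'
from h import *
P=look(["stop_face","saddle_face","clamp_knob","clamp_pivot","grip"])
f=P["scene"]["frame"]
cv2.imwrite("pics/f.png",cv2.resize(f[90:290,150:350,::-1],None,fx=3,fy=3))
E
```

```text
21.15 [531.9  53.4  87.6] fu 2.4
t: 22.15
tcp_pos: [531.4, 52.2, 87.3]
eef_rot: [3.142, -0.0, 1.776]
force: [-0.4, 0.3, -0.8]
grip_width: 85.3
grip_force: 0.0
t: 23.02
tcp_pos: [532.1, 52.2, 172.4]
eef_rot: [3.14, 0.0, 1.776]
force: [0.2, -0.0, 0.1]
grip_width: 85.4
grip_force: 0.0
t: 24.02
tcp_pos: [495.0, -77.5, 170.9]
eef_rot: [-3.141, -0.001, 1.776]
force: [-0.6, -0.1, 0.8]
grip_width: 0.1
grip_force: 0.0
stop_face scene 0.78 [169.7 273.2] atz [521.7  93.6  60. ]
stop_face top 0.63 [263.  239.9] atz [524.3  93.5  60. ]
   tri [523.5  92.7  62.9]
saddle_face scene 0.65 [174.9 272.6] atz [529.   83.2  60. ]
saddle_face top 0.83 [261.9 242.5] atz [525.8  88.2  60. ]
   tri [526.   88.   52.5]
clamp_knob scene 0.64 [231.4 330. ] atz [703.6  28.2 114. ]
clamp_knob top 0.54 [248.4 327.9] atz [524.2 -75.  114. ]
   tri [614.5 -24.5 114.6]
clamp_pivot scene 0.62 [206.6 248.2] atz [546.1  -6.2  71. ]
clamp_pivot top 0.64 [243.7 292.6] atz [547.1 -13.6  71. ]
   tri [547.8 -11.2  78.1]
grip scene 0.96 [173.9 262.4] atz [534.4  49.1 105. ]
grip top 0.91 [252.4 259. ] atz [534.7  52.3 105. ]
   tri [534.1  51.3 102.9]
```

View pics/f.png

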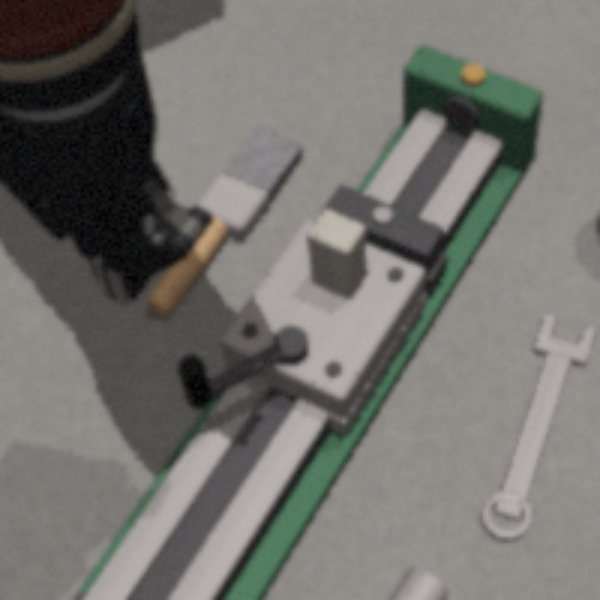

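Run:
```python
from h import *
P=optics.camera("top")
u=np.array([-.203,.979]);v=np.array([.979,.203]);g=np.array([531.7,53.3])
# rectify at z=69: rows = u from +10..+80 mm ahead of grip, cols = v -50..50, 6 px/mm
K=np.array(P["intrinsics"]);T=np.array(P["camera_from_world"])
U,V=np.meshgrid(np.arange(90,0,-.2),np.arange(-50,50,.2),indexing='ij')
W=np.stack([g[0]+U*u[0]+V*v[0],g[1]+U*u[1]+V*v[1],0*U+69,1+0*U],-1)@T.T
a=W[...,0]/-W[...,2];b=-W[...,1]/-W[...,2];s=1+P["k1"]*(a*a+b*b)
m=cv2.remap(P["frame"],(K[0,0]*a*s+K[0,2]).astype(np.float32),(K[1,1]*b*s+K[1,2]).astype(np.float32),cv2.INTER_CUBIC)
cv2.imwrite("pics/g.png",m[:,:,::-1])
prof=m.mean(-1)
for c in((-25,-15),(15,25)):
  r=prof[:,(c[0]+50)*5:(c[1]+50)*5].mean(1); print([(round(90-i*.2),int(r[i])) for i in range(75,350,10)])
```

```text
[(75, 233), (73, 232), (71, 237), (69, 225), (67, 121), (65, 97), (63, 105), (61, 105), (59, 107), (57, 111), (55, 109), (53, 109), (51, 111), (49, 114), (47, 114), (45, 111), (43, 71), (41, 102), (39, 192), (37, 203), (35, 208), (33, 208), (31, 186), (29, 230), (27, 239), (25, 236), (23, 236), (21, 235)]
[(75, 229), (73, 230), (71, 233), (69, 222), (67, 126), (65, 98), (63, 102), (61, 102), (59, 106), (57, 106), (55, 107), (53, 109), (51, 110), (49, 110), (47, 112), (45, 110), (43, 78), (41, 95), (39, 182), (37, 200), (35, 207), (33, 199), (31, 180), (29, 227), (27, 238), (25, 235), (23, 235), (21, 236)]
```

View pics/g.png

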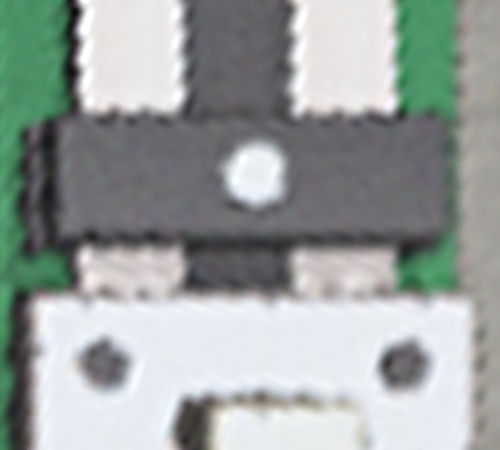

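```bash
python3 -m crank '[[[-0.1,0,0.5,0],[0,0,1,0],[0,0,1,0],[0,0,1,0],[0,0,0.6,0],[0,0,0,0]]]'|grep -E 'tcp|force'
python3 -m crank '[[[0,0.15,0,0],[0,0.15,0,0],[0,0.15,0,0],[0,0.15,0,0],[0,0.15,0,0],[0,0.15,0,0]]]'|grep -E 'tcp|force'
python3 -m crank '[[[0,0.15,0,0],[0,0.15,0,0],[0,0.15,0,0],[0,0.15,0,0],[0,0.15,0,0],[0,0.15,0,0],[0,0.15,0,0],[0,0.15,0,0]]]'|grep -E 'tcp|force'
python3 -m crank '[[[0,0.15,0,0],[0,0.15,0,0],[0,0.15,0,0],[0,0.15,0,0],[0,0.15,0,0],[0,0.1,0,0],[0,0.1,0,0],[0,0,0,0]]]'|grep -E 'tcp|force'
python3 - <<'E'
from h import *
P=look(["stop_face","saddle_face","clamp_knob","clamp_pivot"])
f=P["scene"]["frame"]
cv2.imwrite("pics/i.png",cv2.resize(f[90:290,150:350,::-1],None,fx=3,fy=3))
E
```

```text
tcp_pos: [494.9, -79.8, 88.5]
force: [-0.2, -0.3, 0.2]
grip_force: 0.0
tcp_pos: [513.2, -76.3, 89.2]
force: [-1.5, -1.3, 0.3]
grip_force: 0.9
tcp_pos: [536.9, -71.3, 89.3]
force: [-1.5, -1.0, -0.2]
grip_force: 0.6
tcp_pos: [555.5, -67.4, 89.3]
force: [0.2, -0.6, 0.6]
grip_force: 0.2
stop_face scene 0.96 [172.2 273.2] atz [525.7  88.9  60. ]
stop_face top 0.58 [263.8 239.3] atz [522.9  94.8  60. ]
   tri [522.8  94.3  52.3]
saddle_face scene 0.66 [169.2 270.8] atz [517.2  91.5  60. ]
saddle_face top 0.64 [263.  244.1] atz [523.2  85.3  60. ]
   tri [522.5  84.9  71.2]
clamp_knob scene 0.67 [227.6 239. ] atz [581.6 -64.3 114. ]
clamp_pivot scene 0.75 [207.5 246. ] atz [544.3 -10.3  71. ]
clamp_pivot top 0.73 [244.9 290.7] atz [545.2  -9.6  71. ]
   tri [544.8 -10.   71.5]
```

View pics/i.png

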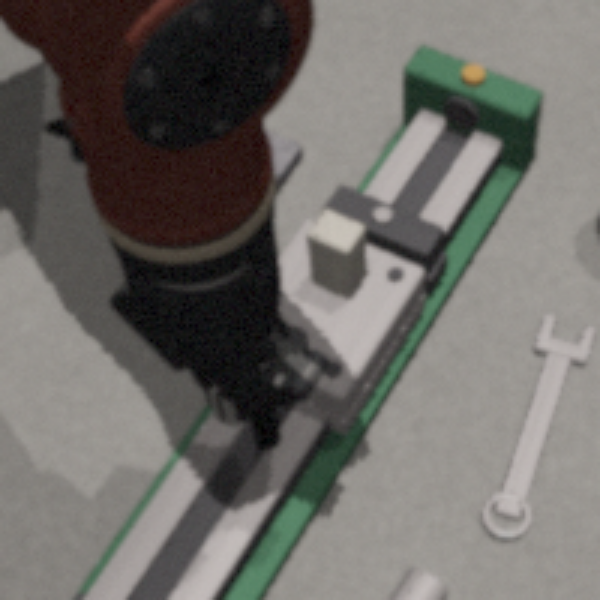

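```bash
python3 -m crank '[[[0,0.1,0,0],[0,0.1,0,0],[0,0.1,0,0],[0,0.08,0,0]]]'|grep -E 'tcp|force';python3 -m crank '[[[0,0.05,0,0],[0,0.05,0,0]]]'|grep -E 'tcp|force'
```

```text
tcp_pos: [562.7, -65.8, 89.2]
force: [-1.4, 0.4, -0.3]
grip_force: 0.7
tcp_pos: [564.6, -65.5, 89.3]
force: [-1.8, 0.8, 0.1]
grip_force: 0.7
```

```bash
python3 -m crank '[[[0,0.05,0,0],[0,0.05,0,0]]]'|grep -E 'tcp|^force';python3 -m crank '[[[0,0.05,0,0],[0,0,0,0]]]'|grep -E 'tcp|^force'
```

```text
tcp_pos: [566.2, -65.1, 89.2]
force: [-4.4, -0.6, 1.2]
tcp_pos: [566.4, -65.1, 89.2]
force: [-7.3, -0.2, 2.3]
```

At the lever's end stop. Back off, lift clear, and verify.

```bash
python3 -m crank '[[[0,-0.3,0,0],[0,-0.5,0,0],[0,-0.5,0,0],[0,0,-1,0],[0,0,-1,0],[0,0,-1,0],[0,0,-1,0],[-0.3,-1,-1,0],[-0.3,-1,0,0],[-0.3,-1,0,0],[-0.3,-1,0,0],[0,-1,0,0],[0,-1,0,0],[0,0,0,0],[0,0,0,0]]]'|grep -E 't:|tcp|^force'
python3 - <<'E'
from h import *
P=look(["stop_face","saddle_face","clamp_knob","clamp_pivot","grip","brush","wrench","bar","cup"])
a=P["scene"]["frame"][90:290,150:350,::-1];b=P["top"]["frame"][150:350,200:400,::-1]
cv2.imwrite("pics/j.png",cv2.resize(np.hstack([a,b]),None,fx=2,fy=2))
E
```

```text
t: 31.8
tcp_pos: [430.1, -118.2, 189.5]
eef_rot: [3.141, 0.0, 1.776]
force: [0.3, -0.3, 0.2]
stop_face scene 0.66 [168.4 273. ] atz [519.3  95.8  60. ]
stop_face top 0.79 [262.6 240. ] atz [525.1  93.2  60. ]
   tri [523.7  91.9  68.2]
saddle_face scene 0.77 [173.4 271. ] atz [524.2  83.9  60. ]
saddle_face top 0.73 [264.  241.1] atz [522.1  91.4  60. ]
   tri [521.5  90.2  51.7]
clamp_knob top 0.62 [219.1 315.7] atz [581.6 -60.8 114. ]
clamp_pivot scene 0.58 [203.1 249.1] atz [5.423e+02 5.000e-01 7.100e+01]
clamp_pivot top 0.73 [246.6 290.8] atz [541.9  -9.3  71. ]
   tri [543.4  -5.9  78.7]
grip scene 0.84 [172.6 262.5] atz [532.6  51.4 105. ]
grip top 0.65 [253.1 258.8] atz [533.5  52.8 105. ]
   tri [533.   52.2 104.9]
brush scene 0.71 [165.2 223.1] atz [400.4  65.6   0. ]
wrench scene 0.7 [231.7 324.6] atz [668.6  76.3   0. ]
wrench top 0.59 [193.4 237.8] atz [680.7  85.7   0. ]
   tri [674.2  79.6   6.2]
bar scene 0.56 [306.6 278.5] atz [697.  -99.1   0. ]
bar top 0.9 [176.9 317.7] atz [694.5 -91.5   0. ]
   tri [696.1 -94.7 -10.5]
cup scene 0.76 [168.9 362.3] atz [639.5 252.    0. ]
cup top 0.78 [224.  162.8] atz [634.9 253.8   0. ]
   tri [637.  256.2  -6.9]
```

View pics/j.png

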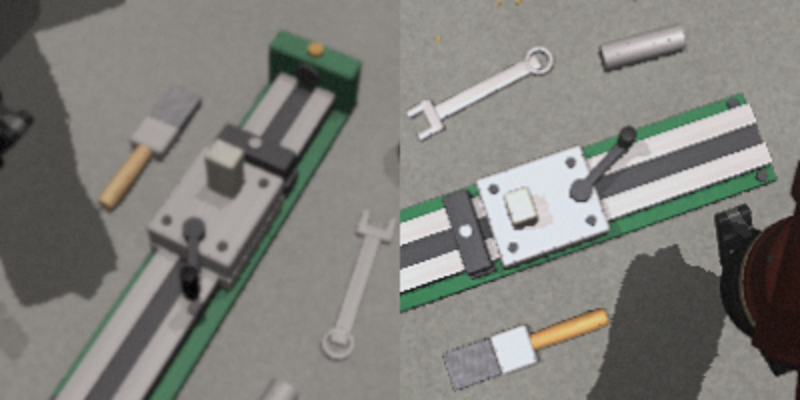

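```bash
python3 -c "
from bench import arm
print(arm.hand_in())"
```

```text
the job is handed in; nothing more can be done
None
```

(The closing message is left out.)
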